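Send the full scrap tin down the chute

ROBOT

A 6-joint arm with a two-finger parallel gripper is mounted at the origin on the work surface. World frame = base frame: x ahead of the robot, y to its left, z up, the work surface at z = 0. Lengths are in mm, angles in rad, forces in N, time in s.
With the tool pointing down it reaches from about 300 to 775 mm from the base axis. Payload 14.6 kg.
Tool frame: the origin (TCP) lies on the centre line of the jaws, within the pads' length; the fingertips stand 19 mm ahead of it and the grasp point (between the pads) is the TCP (bot.tip_reach is the distance from the TCP to the fingertips, in mm); y points along the fingers, x is the direction in which the jaws open and shut, and the axes are right-handed (so a half turn about y gives the same grasp; the last joint's range is limited). The gripper opens to 85 mm and grips with 20 to 120 N. Pads are 22 mm wide; open, the fingers measure 114 mm over their backs; the gripper's body (76 mm by 85 mm) begins 54 mm behind the grasp point. The pads swing forward as they close: fully open they stand 13 mm farther back than shut.
Start: joints at [1.199, 0.3, 1.521, -0, 1.321, -0.067], TCP at [165.054, 524.64, 250.281] pointing down, gripper open.
Joint ranges: [-3.03, 3.03], [-0.79, 2.21], [0.23, 2.52], [-1.04, 4.18], [0, 3.07], [-2.55, 2.55]. Speed limits (rad/s): [2.22, 2.22, 2.57, 3.14, 3.14, 3.14].

INTERFACE

Orientations are given as a unit quaternion [w, x, y, z].
In Python, from rig import bot gives the robot as it stands. Calls block until the motion is done:
- bot.move_to(position, orientation): joint-space move of the TCP to a pose.
- bot.servo_line(position, attitude=None, speed=150, until_force=None): straight line of the TCP; attitude=None keeps the orientation; speed is the mean speed in mm/s. With until_force (N) it stops when the force on the tool has changed by that much, and returns True; else False.
- bot.move_joints(angles): joint-space move.
- bot.move_gripper(opening, grip_force=None): finger opening in mm; grip_force is the grip in N (None keeps the last); returns when the fingers have stopped.
- bot.dwell(seconds).
- bot.ik(position, orientation): joint angles nearest the present ones, or None.
- bot.read_state(): the state.
- bot.read_camera(name): name is "scene" or "top" or "wrist"; returns a dict with "image" (384x512x3 uint8, blue, green, red), "depth" (384x512 float32, mm along the optical axis (not along the pixel's ray), 0 where there is no reading), "fovy" (degrees; the focal length in pixels is half the picture's height over the tangent of half this angle, whatever the lens; pixels are square), "cx", "cy" (the principal point, pixels), "eye" and "attitude" of the camera in the world; the wrist camera has in their place "mount" (4x4, takes a point from camera to tool coordinates, whose origin is the TCP and whose axes are the tool frame's). Camera axes: x right, y down, z forward; pixel columns grow to the right and rows downward; lengths in mm; the calibration is good to about 2 mm. A picture is of the moment at which its call begins: read the wrist's pose just before it.
A pose or a line that the arm cannot do raises bot.MotionError and nothing moves.
- bot.finish_job(): hands the job in, once; it reports no verdict.
The state is a dict: "clock": time; "joint_positions": joint angles; "qvel": joint speeds; "effort": joint torques, N m; "ee_pos": TCP position; "tool_rot": TCP orientation; "ft_force": force on the tool from outside, world axes, zero at the start; "moment": the same for the moment, N m; "grip_width": finger opening in mm.
Only numpy, scipy, OpenCV 4.12 (cv2) and the standard library are available. Lean on these libraries where they do the work, as an engineer would, in place of code of your own. Each camera call takes 0.05 s, during which the arm holds its last target.

TASK

One of the three identical lidded tins is full of copper offcuts and the other two are empty: lift them one at a time straight up off the bench, to feel the weight, and set them back down upright. Then slide the full one, standing, along the bench top and over the edge into the chute so that it runs down into the scrap crate; do not carry it to the chute or drop it in, and do not knock a tin over on the bench. Leave the two empty tins standing in their places and the other things on the bench undisturbed.

Things in the scene. Friction and masses are not known exactly. Their poses are not given: they have to be found in the camera images.
- tin_a_center (a point): one of three lidded steel tins that look exactly alike: upright cylinder 62 mm across and 76 mm high, flat lid, standing on the bench. This point is at its centre, half-way up (38 mm over the bench), z along the tin's axis. One tin of the three, any of them, is full of copper and weighs 0.45 to 0.7 kg in all; the other two are empty and weigh 0.12 kg. Friction on the bench about 0.6
- tin_b_center (a point): one of three lidded steel tins that look exactly alike: upright cylinder 62 mm across and 76 mm high, flat lid, standing on the bench. This point is at its centre, half-way up (38 mm over the bench), z along the tin's axis. One tin of the three, any of them, is full of copper and weighs 0.45 to 0.7 kg in all; the other two are empty and weigh 0.12 kg. Friction on the bench about 0.6
- tin_c_center (a point): one of three lidded steel tins that look exactly alike: upright cylinder 62 mm across and 76 mm high, flat lid, standing on the bench. This point is at its centre, half-way up (38 mm over the bench), z along the tin's axis. One tin of the three, any of them, is full of copper and weighs 0.45 to 0.7 kg in all; the other two are empty and weigh 0.12 kg. Friction on the bench about 0.6
- chute: open sheet-metal chute hung on the bench's front edge. Its mouth is flush with the bench top, 370 mm wide between two upright cheeks (50 mm high) that reach 20 mm back over the bench; its floor falls away at 34 degrees. Origin: middle of the mouth, on the edge, at bench-top height; x down the chute (away from the robot), y across. A tin tips in and runs down once its centre is past the edge
- bench: aluminium-topped bench, flat, top at z = 0; straight front edge at x = 0.68, 180 mm ahead of this origin. The open wooden scrap crate (480 mm along the chute, 600 mm across) stands on the floor against it, under the chute, nearly full of scrap: its rim is 95 mm and the scrap in it 182 mm below the bench top
- hammer: chunky iron hand hammer lying on the bench, 265 mm long, head 143 mm wide and 32 mm high; origin 16 mm under the handle, 130 mm from the middle of the head, x towards the head. A bystander
- spout: bent brass spout, 180 mm long, 44 mm high, lying; origin under its middle. A bystander
- tray_rim: cracked copper tray rim, an open hoop 182 mm across and 12 mm high, lying flat; origin in the middle of the hoop on the bench. A bystander
- handle_1: offcut copper bow handle 125 mm by 67 mm, 12 mm high, lying flat; origin under its middle, y along its length. A bystander
- handle_2: offcut copper bow handle like handle_1. A bystander
Mind the look-alikes: they are no part of the job. What is shaped like the part that bears tin_b_center but red is not meant.

How it is judged (in metres and radians):
On the way, in this order (a step that is already met when the one before it is completed fails the run):
1. a tin is lifted off the bench, at least 10 mm, to feel its weight (height (world z) of any of tin_a_center, tin_b_center, tin_c_center above 0.048 m), for 0.2 s.
2. a tin has gone down the chute into the crate (((x of tin_a_center in the frame of chute between 0.12 and 0.6 m and y of tin_a_center in the frame of chute between -0.3 and 0.3 m and z of tin_a_center in the frame of chute between -0.2 and -0.1 m) or (x of tin_b_center in the frame of chute between 0.12 and 0.6 m and y of tin_b_center in the frame of chute between -0.3 and 0.3 m and z of tin_b_center in the frame of chute between -0.2 and -0.1 m) or (x of tin_c_center in the frame of chute between 0.12 and 0.6 m and y of tin_c_center in the frame of chute between -0.3 and 0.3 m and z of tin_c_center in the frame of chute between -0.2 and -0.1 m))), for 0.2 s.
At the end, for the whole second after the job is handed in: The full tin lies inside the scrap crate, its centre below the rim; the two empty (light) tins stand upright on the bench (within 0.1 rad), each within 60 mm of where it stood at the start (((x of tin_a_center in the frame of chute between 0.12 and 0.6 m and y of tin_a_center in the frame of chute between -0.3 and 0.3 m and z of tin_a_center in the frame of chute between -0.2 and -0.1 m and angle between each of tin_b_center, tin_c_center's own z axis and vertical below 0.1 rad and distance of each of tin_b_center, tin_c_center from where it was at the start of the episode below 0.06 m and height (world z) of each of tin_b_center, tin_c_center below 0.045 m and contact force between tin_b and bench between 0.4 and 2.3 N and contact force between tin_c and bench between 0.4 and 2.3 N) or (angle between each of tin_a_center, tin_c_center's own z axis and vertical below 0.1 rad and distance of each of tin_a_center, tin_c_center from where it was at the start of the episode below 0.06 m and height (world z) of each of tin_a_center, tin_c_center below 0.045 m and contact force between tin_a and bench between 0.4 and 2.3 N and x of tin_b_center in the frame of chute between 0.12 and 0.6 m and y of tin_b_center in the frame of chute between -0.3 and 0.3 m and z of tin_b_center in the frame of chute between -0.2 and -0.1 m and contact force between tin_c and bench between 0.4 and 2.3 N) or (angle between each of tin_a_center, tin_b_center's own z axis and vertical below 0.1 rad and distance of each of tin_a_center, tin_b_center from where it was at the start of the episode below 0.06 m and height (world z) of each of tin_a_center, tin_b_center below 0.045 m and contact force between tin_a and bench between 0.4 and 2.3 N and contact force between tin_b and bench between 0.4 and 2.3 N and x of tin_c_center in the frame of chute between 0.12 and 0.6 m and y of tin_c_center in the frame of chute between -0.3 and 0.3 m and z of tin_c_center in the frame of chute between -0.2 and -0.1 m))); the robot touches nothing.
It fails at once if a tin is carried to the chute or dropped in, not slid: within 90 mm of the bench edge or beyond it, the tin is more than 18 mm clear of the bench top ((x of tin_a_center in the frame of chute above -0.09 m and z of tin_a_center in the frame of chute above 0.056 m) or (x of tin_b_center in the frame of chute above -0.09 m and z of tin_b_center in the frame of chute above 0.056 m) or (x of tin_c_center in the frame of chute above -0.09 m and z of tin_c_center in the frame of chute above 0.056 m)).
It fails at once if a tin is knocked over on the bench ((x of tin_a_center in the frame of chute below -0.04 m and angle between tin_a_center's own z axis and vertical above 0.5 rad) or (x of tin_b_center in the frame of chute below -0.04 m and angle between tin_b_center's own z axis and vertical above 0.5 rad) or (x of tin_c_center in the frame of chute below -0.04 m and angle between tin_c_center's own z axis and vertical above 0.5 rad)).
It fails at once if the hammer, the spout, the tray rim or a copper handle is moved by more than 30 mm (distance of any of hammer, spout, tray_rim, handle_1, handle_2 from where it was at the start of the episode above 0.03 m).
It also fails if it takes over 58 s, if anything falls off the work surface, if the arm or the gripper's body presses on something with over 40 N, if the wrist force passes 120 N, or if a joint passes its speed limit or range.

## Working session

There is one attempt and no reset: what is moved stays moved. The work goes in short steps, each a Python script; the robot and the scene stay as the last script left them, time stands still between calls to the robot, and variables do not carry over. Pictures are saved under pics/ and viewed, and the job is handed in when it is done.

```bash
mkdir -p pics; ls; cat > h.py <<'E'
import numpy as np, cv2
from scipy.spatial.transform import Rotation as R
from rig import bot
def cam(n):
    c=bot.read_camera(n); im=c["image"]; f=im.shape[0]/2/np.tan(np.radians(c["fovy"])/2); c["f"]=f
    return c
def cloud(c):
    h,w=c["depth"].shape; v,u=np.mgrid[:h,:w]; d=c["depth"]
    p=np.stack([(u-c["cx"])/c["f"]*d,(v-c["cy"])/c["f"]*d,d],-1)
    return p
E
python3 - <<'E'
from h import *
for n in("scene","top"):
    c=cam(n); print(n,c["eye"],c["attitude"],c["f"],c["cx"],c["cy"]); cv2.imwrite(f"pics/{n}0.png",c["image"])
s=bot.read_state(); print(s["clock"],s["tool_rot"],s["ee_pos"])
E
```

```text
pics
scene [1556.1516516   333.77734679 1149.5354991 ] [-0.22497207  0.5585457   0.73633228 -0.30859204] 466.4446328384269 265.88314478508863 191.66230783182473
top [ 380.40541951   34.30839174 1104.41009516] [-0.03552523  0.71192092 -0.700046    0.04292052] 374.3173467604475 257.8144491824146 195.35817819756207
0.1 [-0.56991672  0.57029342  0.41800118 -0.41861123] [164.97435335 524.47344867 249.79345678]
```

View pics/top0.png

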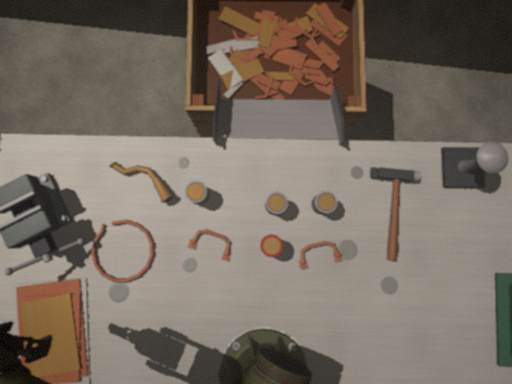

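View pics/scene0.png

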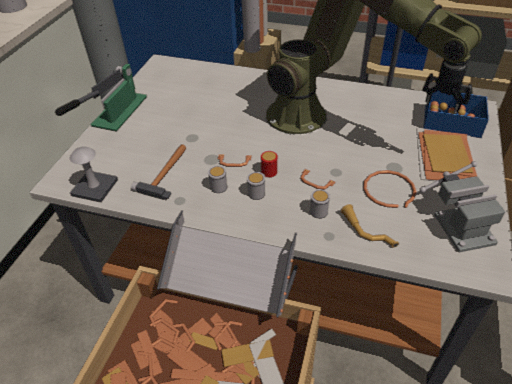

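The top view shows three tins with lids near pixels (197,192), (277,204) and (326,203), and the red look-alike at (272,245). The handles are at (210,243) and (320,252), the spout at (145,180), and the chute mouth is at rows ~138, columns 215–345. Next I measure the tins from the lids.

```bash
python3 - <<'E'
from h import *
c=cam("top"); print(c["attitude"])
q=c["attitude"]; M=R.from_quat([q[1],q[2],q[3],q[0]]).as_matrix(); print(M.round(3))
P=cloud(c)@M.T+c["eye"]
np.save("topP.npy",P)
z=P[...,2]; 
m=((z>66)&(z<86)).astype(np.uint8)
n,l,st,ce=cv2.connectedComponentsWithStats(m)
for i in range(1,n):
    if st[i,4]>80:
        p=P[l==i]; con=cv2.findContours((l==i).astype(np.uint8),0,2)[0][0]
        print(ce[i].round(1),st[i,2:5],"depth mean",p.mean(0).round(1),p.min(0).round(),p.max(0).round())
        # ray on plane z=76
        d=M@np.array([(ce[i][0]-c["cx"])/c["f"],(ce[i][1]-c["cy"])/c["f"],1]); t=(76-c["eye"][2])/d[2]; print("  ray",(c["eye"]+t*d).round(1))
# chute cheeks & low objects
m=((z>5)&(z<64)&(P[...,0]>250)).astype(np.uint8)
n,l,st,ce=cv2.connectedComponentsWithStats(m)
for i in range(1,n):
    if st[i,4]>40:
        p=P[l==i]; print("low",ce[i].round(0),st[i,4],p.mean(0).round(),p.min(0).round(),p.max(0).round())
E
```

```text
[-0.03552523  0.71192092 -0.700046    0.04292052]
[[ 0.016 -0.994  0.111]
 [-1.    -0.017 -0.01 ]
 [ 0.011 -0.111 -0.994]]
[195.1 191.6] [ 23  22 395] depth mean [502.5 197.7  76.5] [473. 168.  66.] [532. 229.  82.]
  ray [502.6 197.8  76. ]
[325.3 201.8] [ 23  22 393] depth mean [ 480.6 -162.4   76.5] [ 452. -192.   67.] [ 511. -132.   84.]
  ray [ 480.6 -162.5   76. ]
[276.  202.5] [ 23  22 393] depth mean [476.2 -25.9  76.6] [447. -57.  69.] [506.   4.  82.]
  ray [476.2 -26.   76. ]
[ 38.8 201.4] [ 17  14 123] depth mean [467.9 624.3  76.5] [451. 606.  66.] [487. 642.  86.]
  ray [468.  624.6  76. ]
[ 57.4 245.7] [ 26  24 147] depth mean [348.7 564.7  76.5] [324. 530.  66.] [385. 592.  86.]
  ray [348.6 564.9  76. ]
[271.  245.5] [ 23  22 401] depth mean [358.3 -13.7  76.6] [330. -44.  70.] [387.  16.  83.]
  ray [358.3 -13.7  76. ]
low [214. 121.] 132 [715. 154.  40.] [652. 150.   5.] [795. 159.  61.]
low [341. 124.] 217 [ 715. -217.   35.] [ 657. -222.    5.] [ 799. -213.   60.]
low [460. 168.] 1515 [ 593. -573.   21.] [ 538. -644.    5.] [ 663. -522.   63.]
low [146. 179.] 615 [543. 350.  25.] [476. 270.   6.] [593. 460.  48.]
low [394. 202.] 1251 [ 490. -371.   26.] [ 322. -448.    5.] [ 592. -305.   38.]
low [ 54. 199.] 771 [479. 613.  22.] [403. 565.   5.] [558. 668.  63.]
low [204. 199.] 56 [487. 179.  31.] [473. 168.   5.] [512. 208.  58.]
low [315. 207.] 65 [ 470. -141.   32.] [ 451. -166.    5.] [ 507. -131.   62.]
low [122. 251.] 745 [334. 411.  11.] [250. 323.   5.] [424. 503.  18.]
low [213. 240.] 273 [370. 153.  10.] [313. 102.   5.] [399. 224.  17.]
low [ 78. 242.] 68 [359. 518.  57.] [343. 506.   5.] [370. 553.  64.]
low [318. 251.] 288 [ 343. -154.   10.] [ 291. -221.    5.] [ 372. -101.   17.]
low [503. 280.] 233 [ 270. -687.   14.] [ 250. -711.    6.] [ 289. -666.   29.]
```

```bash
python3 - <<'E'
import cv2
i=cv2.imread("pics/top0.png")[110:300,90:430]; cv2.imwrite("pics/top0z.png",cv2.resize(i,None,fx=2.3,fy=2.3,interpolation=cv2.INTER_CUBIC))
E
```

```text
(no output)
```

View pics/top0z.png

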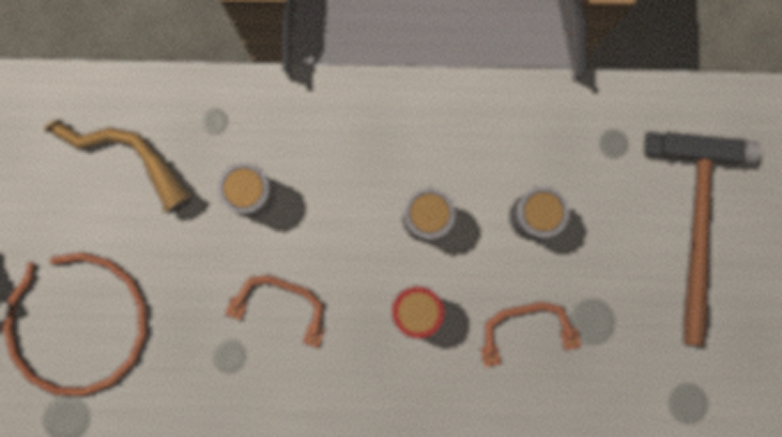

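```bash
cat >> h.py <<'E'
def down(yaw):  # jaw axis direction at angle yaw in world xy, fingers down
    x=np.array([np.cos(yaw),np.sin(yaw),0]); y=np.array([0,0,-1.]); z=np.cross(x,y)
    q=R.from_matrix(np.c_[x,y,z]).as_quat(); return [q[3],q[0],q[1],q[2]]
def mat(q): return R.from_quat([q[1],q[2],q[3],q[0]]).as_matrix()
T={"A":(502.,195.5),"B":(476.,-28.),"C":(480.5,-164.)}
E
python3 - <<'E'
from h import *
c=cam("top"); M=mat(c["attitude"]); hsv=cv2.cvtColor(c["image"],cv2.COLOR_BGR2HSV)
m=cv2.inRange(hsv,(10,90,80),(28,255,255)); n,l,st,ce=cv2.connectedComponentsWithStats(m)
for i in range(1,n):
    if st[i,4]>60:
        d=M@np.array([(ce[i][0]-c["cx"])/c["f"],(ce[i][1]-c["cy"])/c["f"],1]); t=(76-c["eye"][2])/d[2]; print(ce[i].round(1),st[i,2:5],(c["eye"]+t*d).round(1))
s=bot.read_state(); print(mat(s["tool_rot"]).round(2),s["ft_force"])
for k,(x,y) in T.items():
    for a in (0,90,-90,180):
        print(k,a,[None if (j:=bot.ik([x,y,z],down(np.radians(a)))) is None else np.round(j,2) for z in (130,40)])
for y in (-20,50): print([bot.ik([x,y,35],down(np.pi/2)) is not None for x in (640,680,710)])
E
```

```text
[200.9  74. ] [  47  111 1308] [841.7 193.1  76. ]
[357.1  62.5] [  27  112 1586] [ 886.1 -255.9   76. ]
[276.1  41.5] [ 142   85 4888] [944.9 -21.4  76. ]
[251.7  90.3] [ 38  20 279] [796.4  46.9  76. ]
[309.2  92.6] [ 37  15 174] [ 793.1 -117.5   76. ]
[146.8 178.7] [ 61  38 470] [536.2 332.5  76. ]
[393.5 222.1] [ 12  81 586] [ 427.5 -350.5   76. ]
[195.1 191.2] [ 17  17 214] [503.8 197.8  76. ]
[276.4 202.3] [ 16  17 213] [476.8 -27.1  76. ]
[325.9 201.5] [ 17  16 216] [ 481.2 -164.    76. ]
[271.3 245.3] [ 17  18 234] [358.8 -14.4  76. ]
[ 53.3 332.8] [  71  100 4142] [120.7 558.6  76. ]
[[ 0.3  -0.   -0.95]
 [ 0.95 -0.    0.3 ]
 [-0.   -1.    0.  ]] [-0.03198102 -0.43341424  0.13135226]
A 0 [array([ 0.3 ,  0.41,  1.68, -0.  ,  1.06,  0.3 ]), array([ 0.3 ,  0.55,  1.72, -0.  ,  0.88,  0.3 ])]
A 90 [array([ 0.3 ,  0.41,  1.68, -0.  ,  1.06, -1.27]), array([ 0.3 ,  0.55,  1.72, -0.  ,  0.88, -1.27])]
A -90 [array([ 0.3 ,  0.41,  1.68, -0.  ,  1.06,  1.87]), array([ 0.3 ,  0.55,  1.72, -0.  ,  0.88,  1.87])]
A 180 [None, None]
B 0 [array([-0.14,  0.28,  1.85, -0.  ,  1.01, -0.14]), array([-0.14,  0.44,  1.9 , -0.  ,  0.81, -0.14])]
B 90 [array([-0.14,  0.28,  1.85, -0.  ,  1.01, -1.71]), array([-0.14,  0.44,  1.9 , -0.  ,  0.81, -1.71])]
B -90 [array([-0.14,  0.28,  1.85, -0.  ,  1.01,  1.44]), array([-0.14,  0.44,  1.9 , -0.  ,  0.81,  1.44])]
B 180 [None, None]
C 0 [array([-0.4 ,  0.34,  1.77, -0.  ,  1.03, -0.4 ]), array([-0.4 ,  0.49,  1.81, -0.  ,  0.84, -0.4 ])]
C 90 [array([-0.4 ,  0.34,  1.77, -0.  ,  1.03, -1.97]), array([-0.4 ,  0.49,  1.81, -0.  ,  0.84, -1.97])]
C -90 [array([-0.4 ,  0.34,  1.77, -0.  ,  1.03,  1.17]), array([-0.4 ,  0.49,  1.81, -0.  ,  0.84,  1.17])]
C 180 [None, None]
[True, True, True]
[True, True, True]
```

Lid centres from depth and colour agree within 2 mm, at heights of about 76 mm. I'll lift tin A first with the jaws opening along x, clear of the spout.

```bash
sed -i 's/^T=.*/T={"A":(503.,197.),"B":(476.5,-27.),"C":(481.,-163.5)}/' h.py
cat >> h.py <<'E'
def feel(k,yaw=0.):
    x,y=T[k]; q=down(yaw)
    bot.move_gripper(85)
    bot.move_to([x,y,140],q); bot.servo_line([x,y,42],speed=90)
    bot.dwell(.2); f0=bot.read_state()["ft_force"]
    bot.move_gripper(40,grip_force=30); s=bot.read_state()
    print(k,"grip",s["grip_width"],s["ee_pos"].round(1) if hasattr(s["ee_pos"],'round') else s["ee_pos"])
    bot.servo_line([x,y,62],speed=60); bot.dwell(.4)
    f=np.mean([bot.read_state()["ft_force"] for _ in range(3)],0)
    print("dF",(np.array(f)-f0).round(2),"width",bot.read_state()["grip_width"])
    cv2.imwrite(f"pics/lift{k}.png",cam("scene")["image"])
    bot.servo_line([x,y,42],speed=40); bot.dwell(.2)
    bot.move_gripper(85); bot.servo_line([x,y,140],speed=120)
    print("clock",bot.read_state()["clock"])
E
python3 -c "
from h import *
feel('A')"
```

```text
A grip 60.03961202328348 [503.1 197.1  42.4]
dF [ 0.43  0.86 -0.73] width 60.11755127543463
clock 7.1
```

View pics/liftA.png

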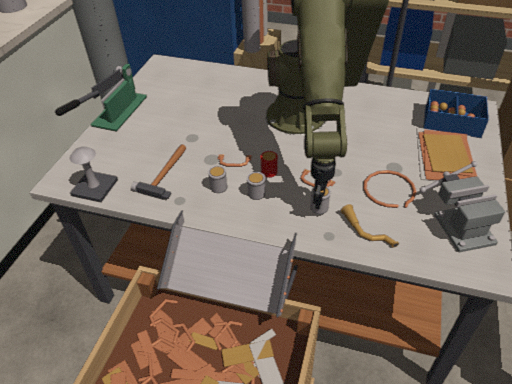

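Tin A, at about pixel (320,203), was held at 60 mm width and lifted. The force changed by about −0.7 N (noise ~0.5 N), so it is light. Next are tins B and C.

```bash
python3 -c "
from h import *
feel('B'); feel('C')
cv2.imwrite('pics/top1.png',cam('top')['image'])"
```

```text
B grip 59.05286113513725 [476.7 -27.   42.4]
dF [-0.27 -0.5  -0.63] width 59.269283153269804
clock 13.1583
C grip 59.1240606112984 [ 481.3 -163.6   42.5]
dF [-0.22 -0.7  -5.27] width 59.16698005098241
clock 18.9167
```

View pics/top1.png

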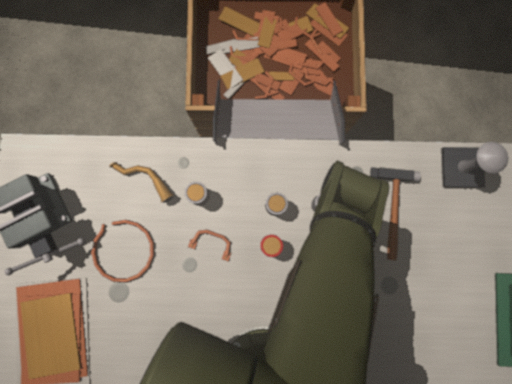

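Tin C is the full one: −5.3 N, about 0.54 kg, against −0.7 and −0.6 N for A and B. A, B and the handle by B look unmoved; the arm hides C. I'll push C from behind with half-open jaws as a cradle, angled toward the middle of the chute, and look part-way.

```bash
python3 - <<'E'
from h import *
c0=np.array(T["C"]); d=np.array([720,-90])-c0; d/=np.linalg.norm(d); a=np.arctan2(d[1],d[0]); q=down(a-np.pi/2)
s=c0-62*d; 
bot.move_to([*s,140],q); bot.move_gripper(40)
bot.servo_line([*s,33],speed=100)
p=c0+40*d
print("stop",bot.servo_line([*p,33],speed=50,until_force=25)); st=bot.read_state(); print(st["ee_pos"],st["ft_force"],st["grip_width"],st["clock"])
cv2.imwrite("pics/p1s.png",cam("scene")["image"]); cv2.imwrite("pics/p1t.png",cam("top")["image"])
E
```

```text
stop False
[ 519.48057522 -151.82114824   33.34724124] [-5.23225082 -1.83046333  7.62977902] 39.825436481321276 23.975
```

View pics/p1s.png

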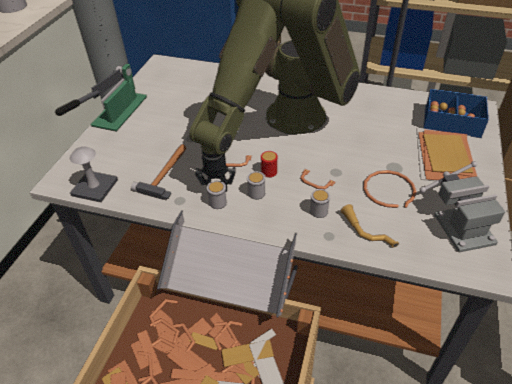

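View pics/p1t.png

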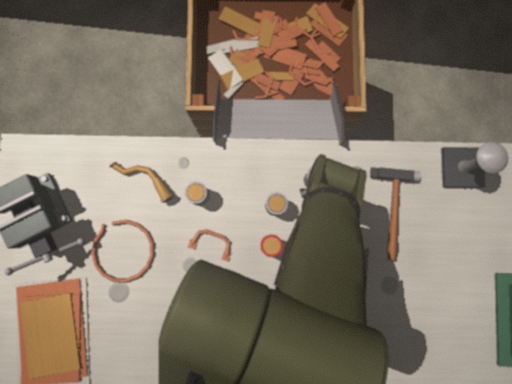

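Tin C stands upright ahead of the jaws (scene pixel (216,193)) and slides in the cradle. There is an upward force of 7.6 N, so I'll back off a little to check the zero, raise the tool a few mm, and push on.

```bash
python3 - <<'E'
from h import *
c0=np.array(T["C"]); d=np.array([720,-90])-c0; d/=np.linalg.norm(d)
F=lambda:print(np.round(bot.read_state()["ee_pos"],1),np.round(bot.read_state()["ft_force"],1),bot.read_state()["clock"])
p=c0+32*d
bot.servo_line([*p,33],speed=50);bot.dwell(.15);F()
bot.servo_line([*p,39],speed=40);bot.dwell(.15);F()
p=c0+110*d
print(bot.servo_line([*p,39],speed=50,until_force=25)); F()
cv2.imwrite("pics/p2s.png",cam("scene")["image"])
E
```

```text
[ 511.7 -154.    33. ] [ 0.6 -0.2  0.2] 24.5333
[ 511.6 -154.1   39. ] [ 0.2  0.6 -0.4] 24.9833
False
[ 586.1 -131.2   39. ] [-1.4 -1.3  0.8] 26.6917
```

View pics/p2s.png

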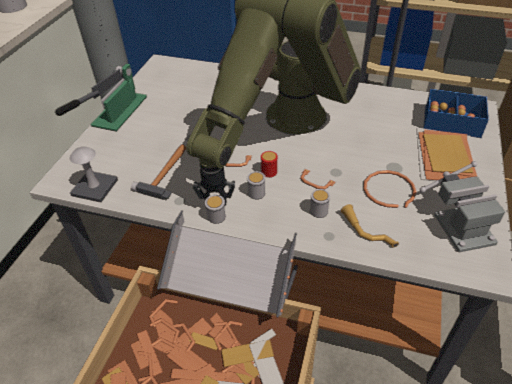

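The vertical load is gone and the tin is upright near the mouth, at pixel (215,208). I'll push it over the edge.

```bash
python3 - <<'E'
from h import *
c0=np.array(T["C"]); d=np.array([720,-90])-c0; d/=np.linalg.norm(d)
F=lambda:print(np.round(bot.read_state()["ee_pos"],1),np.round(bot.read_state()["ft_force"],1),bot.read_state()["clock"])
for L in (170,205):
    p=c0+L*d
    print(bot.servo_line([*p,39],speed=55,until_force=25)); F()
    cv2.imwrite(f"pics/p3_{L}.png",cam("scene")["image"])
E
python3 -c "
import cv2,numpy as np
cv2.imwrite('pics/p3.png',np.hstack([cv2.imread(f'pics/p3_{L}.png')[130:384,60:340] for L in (170,205)]))"
```

```text
False
[ 643.4 -113.5   39. ] [-0.4  0.1 -0.9] 27.9833
False
[ 676.8 -103.2   38.8] [-0.3 -0.9 -0.1] 28.8167
```

View pics/p3.png

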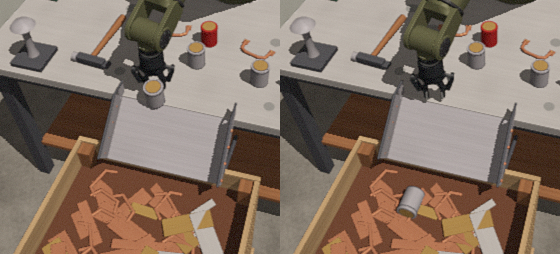

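The left frame shows the tin at the edge. In the right frame it has run down and lies on the scrap, around crop pixel (410,200). I'll retreat and check everything.

```bash
python3 - <<'E'
from h import *
s=bot.read_state()["ee_pos"]; bot.servo_line([s[0]-20,s[1]-6,160],speed=120)
bot.move_joints([1.199,0.3,1.521,0,1.321,-0.067])
bot.dwell(.5)
c=cam("top"); cv2.imwrite("pics/endt.png",c["image"]); e=cam("scene"); cv2.imwrite("pics/ends.png",e["image"])
M=mat(c["attitude"]); P=cloud(c)@M.T+c["eye"]; P0=np.load("topP.npy"); z=P[...,2]
for lo,hi in((66,86),(5,64)):
    for tag,Q in(("before",P0),("after",P)):
        z=Q[...,2]; n,l,st,ce=cv2.connectedComponentsWithStats(((z>lo)&(z<hi)&(Q[...,0]>250)).astype(np.uint8))
        for i in range(1,n):
            if st[i,4]>100 and abs(Q[l==i].mean(0)[1])<500: print(tag,Q[l==i].mean(0).round(1),st[i,4])
# tin in crate: grey-white lid/side, depth in scene cam
M2=mat(e["attitude"]); S=cloud(e)@M2.T+e["eye"]
m=(S[...,2]>-190)&(S[...,2]<-100)&(S[...,0]>800)&(S[...,0]<1100)&(abs(S[...,1]+32)<280)
n,l,st,ce=cv2.connectedComponentsWithStats(m.astype(np.uint8))
for i in range(1,n):
    if st[i,4]>50: print("crate",ce[i].round(),st[i,4],S[l==i].mean(0).round(),S[l==i].max(0).round())
print(bot.read_state()["clock"])
E
```

```text
before [502.5 197.7  76.5] 395
before [ 480.6 -162.4   76.5] 393
before [476.2 -25.9  76.6] 393
before [358.3 -13.7  76.6] 401
after [500.5 197.7  76.5] 395
after [474.  -26.2  76.6] 391
after [358.3 -13.7  76.8] 403
before [715.5 154.2  39.8] 132
before [ 714.7 -217.    34.8] 217
before [543.3 349.8  25.1] 615
before [ 490.2 -370.9   26.4] 1251
before [334.2 411.1  10.7] 745
before [369.7 153.   10.3] 273
before [ 342.7 -154.3   10. ] 288
after [715.7 154.2  39. ] 135
after [ 712.8 -217.1   35.5] 209
after [543.1 349.5  25.1] 616
after [ 490.3 -371.    26.3] 1249
after [334.7 411.6  10.7] 734
after [370.7 153.6  10.3] 269
after [ 345.  -154.3   10.5] 278
crate [209. 337.] 16235 [ 944.  -43. -167.] [1100.  248. -100.]
33.4833
```

View pics/endt.png

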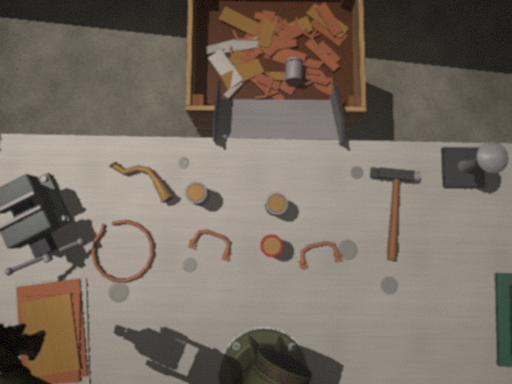

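View pics/ends.png

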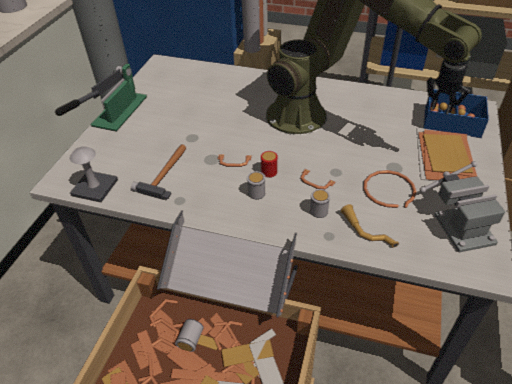

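The tin lies in the crate at top-view pixel (294,70). The empty tins stand within 2.5 mm of their start, and the bystanders moved 2.5 mm at most, which is about the noise. One last depth check on the crate tin, then I hand in.

```bash
python3 - <<'E'
from h import *
c=cam("top"); M=mat(c["attitude"]); P=cloud(c)@M.T+c["eye"]
p=np.median(P[65:74,290:298].reshape(-1,3),0); print(p)
ok=810<p[0]<1270 and -320<p[1]<260 and -180<p[2]<-80
print(ok, bot.read_state()["ft_force"])
if ok: bot.finish_job()
E
```

```text
[ 956.25936704  -92.63659739 -122.58265559]
True [-0.75838874 -0.56716096  0.46615843]
the job is handed in; nothing more can be done
```

The full tin is in the scrap crate, the two empty tins are standing in their places, and the job is handed in at about 33.5 s of the 58 s allowed.

- **Feeling the weight:** I lifted each tin about 20 mm and set it back down. The changes in vertical force were −0.7 N, −0.6 N and −5.3 N. The third tin, the one on the right in the top view, is the full one at about 0.54 kg.
- **Sliding it in:** I pushed it standing along the bench with half-open jaws behind it, over the edge into the chute. Midway the tool showed an upward force of 7.6 N. I backed off, raised the tool 6 mm and carried on, and the force was gone.
- **Full tin, last check:** It lies on the scrap with its top surface at about x 956, y −93, z −123 mm. That puts its centre roughly 30 mm lower, around z −153 mm, below the −95 mm rim and inside the crate limits.
- **Empty tins, last check:** Both stand upright, within 2.5 mm of where they started.
- **Other things on the bench:** The hammer, spout, tray rim and handles moved 2.5 mm at most, about the measuring noise. The arm is back at its start pose and touches nothing.

No check failed.

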